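# Hold the splash screen against its seal

### The job

Take the white splash screen out of the slotted wooden stand and set it upright in the channel of the metal foot with its lower edge fully down, then slide it along the channel into the slotted post until it squashes the rubber seal there about half-way. Keep it pressed on the seal with a steady push of about 10 N for at least two seconds and finish while still holding it so, because a colleague will now tighten the post's thumb screws: do not let go, and never ram the seal flat. Leave the two wooden boards in the stand and the other breakfast things where they are.

Things in the scene. Friction and masses are not known exactly. Their poses are not given: they have to be found in the camera images.
- screen: white plastic splash screen: rigid flat panel 200 mm long, 10 mm thick, 145 mm high, upper corners rounded (22 mm), about 0.27 kg; same from both sides and end for end, so either upright edge may lead. Starts upright in one of the stand's three slots, boards in the other two. Origin: centre of its lower edge; x along its length, y through its thickness, z up to the top edge.
- stand: light wooden block with three parallel slots, fixed on the table, 120 mm long (x), 194 mm wide (y), 45 mm high. Slots run along x, 60 mm apart, at y = -60, 0 and +60 mm, open at the top and both ends, about 14 mm wide, floor 12 mm above the table. Origin: centre of its underside.
- board_1: wooden breakfast board, 150 mm long, 10 mm thick, 90 mm high, with round upper corners, upright in a slot of the stand; stays there. Origin: centre of its lower edge, x along its length, z up.
- board_2: a second wooden board like board_1.
- foot: aluminium foot of the splash screen, screwed to the table: base plate 236 x 84 x 8 mm with a straight channel along its middle and an upright post at its far end. Origin: centre of the base plate's underside; x along the channel towards the post, z up. Screen home: its origin at y = 0 and 10 mm above this origin.
- channel_floor (a point): point on the channel's floor, a slippery black liner, 10 mm above the table, at the foot's origin in x and y. The channel is 14 mm wide, open at the top and at its -x end (118 mm from here), runs +x to the post; walls rise 28 mm above the floor and carry flared lips up to 38 mm above it (27 mm wide mouth, about 33 mm over the outside). Axes as the foot's.
- post_mouth (a point): entrance of the post's upright slot, on the channel floor, at foot x = +60 mm. Post 132 mm high over the table, 34 mm wide, 58 mm deep; slot 14 mm wide, open to -x and at the top, in line with the channel; guide strips flare out in front of it for 10 mm. Let the screen down with its leading edge 12 mm or more before this point, then slide it to +x. Two black thumb screws stick out 38 mm to +y.
- seal: hollow black rubber strip, 11 mm wide, 94 mm high, standing in the back of the post's slot, 34 to 128 mm above the table. Origin: lower end of its front face; it moves with the face. Unpressed the face is at foot x = +86 mm; it gives way along foot +x by at most 12 mm and pushes back 1.5 N per mm (10 N at 6.7 mm, the screen's centre then at foot x = -7 mm); friction in the channel adds a few N to the push.
- honey_jar: honey jar with dark lid, 65 mm across, 86 mm high, to the left of the work; stays put. Origin under its centre.
- sugar_caddy: black caddy with sugar packets, 52x66x71 mm, on the left; stays put. Origin under its centre.
- jam_1: portion tub of jam, 37x50x16 mm, on the left; stays put. Origin under its centre.
- jam_3: portion tub of jam, 37x50x16 mm, on the left; stays put. Origin under its centre.
- white_mug: white mug, 90x130x96 mm, on the right; stays put. Origin under its centre.
- apple_1: apple, 70 mm, on the right; stays put. Origin under its centre.
- banana_1: banana, 192 mm long, on the right; stays put. Origin under its centre.

How it is judged (in metres and radians):
On the way, in this order (a step that is already met when the one before it is completed fails the run):
1. the screen stands upright in the foot's channel, lower edge on the channel floor (within 4 mm), in line with the channel (z of screen in the frame of foot between 0.007 and 0.014 m and y of screen in the frame of foot between -0.003 and 0.003 m and x of screen in the frame of foot between -0.12 and 0.02 m and angle between screen's own z axis and vertical below 0.05 rad and angle between the x axis of screen and the x axis of foot, either way round below 0.05 rad), for 0.2 s.
2. the screen, in the channel, is pressed on the seal with 4 to 16 N for 1.5 s without a break (all of step 1 and contact force between screen and seal between 4 and 16 N), for 1.5 s.
At the end, for the whole second after the job is handed in: The screen stands in the foot's channel: lower edge within 4 mm of the channel floor, within 3 mm of the channel's middle, upright and in line within 0.05 rad, at rest; it presses on the seal with 4 to 16 N, and the gripper's fingers still hold or push it (all of step 2 and contact force between the fingers and screen above 1 N and linear speed of screen below 0.01 m/s and contact force between screen and stand below 0.1 N); the arm keeps its last pose, push and grip.
It fails at once if the seal is rammed flat: more than 25 N between screen and seal (contact force between screen and seal above 25 N).
It fails at once if a board or a breakfast thing is shifted by more than 30 mm (distance of any of board_1, board_2, honey_jar, sugar_caddy, jam_1, jam_3, white_mug, apple_1, banana_1 from where it was at the start of the episode above 0.03 m).
It fails at once if a board is tipped (angle between any of board_1, board_2's own z axis and vertical above 0.4 rad).
It also fails if it takes over 51 s, if anything falls off the work surface, if the arm or the gripper's body presses on something with over 40 N, if the wrist force passes 120 N, or if a joint passes its speed limit or range.

### The arm

A 6-joint arm with a two-finger parallel gripper is mounted at the origin on a cart in front of the work surface, level with it; the furniture and walls round the work are solid. World frame = base frame: x ahead of the robot, y to its left, z up, the work surface at z = 0. Lengths are in m, angles in degrees, forces in N, time in s.
With the tool pointing down it reaches from about 0.25 to 0.725 m from the base axis. Payload 9.7 kg.
Tool frame: the origin (TCP) lies at the very end of the fingers, on their centre line; the grasp point (between the pads) lies 19 mm behind it (bot.hold_point_z is the distance from the TCP to the grasp point, in m); z points along the fingers, y is the line along which they close (so a half turn about z gives the same grasp; the last joint's range is limited). The gripper opens to 85 mm and grips with 20 to 120 N. Pads are 22 mm wide; open, the fingers measure 114 mm over their backs; the gripper's body (76 mm by 85 mm) begins 54 mm behind the grasp point. The pads swing forward as they close: fully open they stand 13 mm farther back than shut.
Start: joints at [-71.849, 4.979, 10.078, 95.1, 0, 90], TCP at [0.171, -0.523, 0.208] pointing down, gripper open.
Joint ranges: [-179.16, 179.16], [-48.56, 103.87], [-65.8, 70.77], [-126.05, 130.52], [-82.76, 87.17], [-180, 180]. Speed limits (degrees/s): [127.2, 127.2, 147.25, 180, 180, 180].

### API

Orientations are given as [roll, pitch, yaw] about the fixed x, y, z axes, in that order (R = Rz(yaw) Ry(pitch) Rx(roll)).
In Python, from workcell import bot gives the robot as it stands.
- The arm moves only by the tool play_rows, never from a script. Its argument "targets" is a list of rows, each an object with "grip": the closure in counts, from 0 (fully open) to 255 (shut); "linear": the shift along the world's x, y, z in cm, a list of three; "delta_rot": the turn, a rotation vector about the world's x, y, z in rad, a list of three. A call has 1 to 10 rows; each row is the pose to reach, as a shift and turn from the pose commanded when the call began; what a row does not reach only later rows make up. A row lasts 1/10 s, in which the tool goes at most 50 mm and 8.59 degrees, less where a joint would pass 70% of its speed; a pose out of reach is approached as far as the arm can. A call with a gripper value outside its range is refused whole. The fingers move at their own pace and stop on an object; "force" is the grip in N (left out, the last holds). Time passes only in rows, so rows that repeat a pose let the fingers close. It gives the time, the measured TCP pose, the force, the opening and the grip force at its end, in the units of the state.
- bot.get_obs(): the state, without advancing time (a new reading comes with each control period).
- bot.camera(name): name is "scene" or "side" or "wrist"; returns a dict with "color" (420x560x3 uint8, red, green, blue), "range_z" (420x560 float32, m along the optical axis (not along the pixel's ray), 0 where there is no reading), "fov_y" (degrees; the focal length in pixels is half the picture's height over the tangent of half this angle, whatever the lens; pixels are square), "cx", "cy" (the principal point, pixels), "dist_coeffs" ([k1, k2, p1, p2, k3] as OpenCV has them; the pictures are not rectified), "world_to_cam" (4x4, takes a point from world to camera coordinates). Camera axes: x right, y up, looking along -z (the intrinsics and any distortion apply to the point x, -y, -z); pixel columns grow to the right and rows downward; lengths in m; the calibration is good to about 2 mm. A picture is of the moment at which its call begins.
- bot.job_done(): hands the job in; it is judged then, once.
Trained networks look in a picture, given as the dict that the camera call returned (one of the last four; its "shot" number tells which), for a name from the list of things; names that differ only in an ending like _2 or _b are one class to them, and where a whole thing is asked for, a point or a joint stands for the part that bears it (a point fixed in the world has none). Each returns a list of dicts, best first, with "conf" (0 to 1); they miss things now and then, are a little off and sometimes report something else, mostly with a low value. They report only what shows in the picture. A call takes as long as a camera call.
- bot.search_frame(picture, target): "box" ([left, top, right, bottom] in pixels, round what is visible of it).
- bot.trace(picture, target): "pixels" (420x560 bool, what is visible of it) and "box" ([left, top, right, bottom] in pixels, round what is visible of it).
- bot.pinpoint(picture, target): "pixel" ([column, row] in pixels: a listed point, or the origin of a listed thing).
The state is a dict: "time": time; "q": joint angles; "qd": joint speeds; "joint_efforts": joint torques, N m; "ee_pos": TCP position; "tcp_rot": TCP orientation; "wrist_force": force on the tool from outside, world axes, zero at the start; "torque": the same for the moment, N m; "opening": finger opening in m; "grasp_force": force on a finger pad.
Only numpy, scipy, OpenCV 4.12 (cv2) and the standard library are available. Lean on these libraries where they do the work, as an engineer would, in place of code of your own. Each camera call takes 0.05 s, during which the arm holds its last target. There are 200 camera calls.

## Working session

There is one attempt and no reset: what is moved stays moved. The work goes in short steps, Python scripts to look and compute and a tool call to move; the robot and the scene stay as the last step left them, time stands still between calls to the robot, and variables do not carry over. Pictures are saved under pics/ and viewed, at most 10 in all, crops included, and the job is handed in when it is done.

Besides the shell and the picture viewer there is one more tool, called as name(argument=value, ...), one argument or row to a line, values as JSON. play_rows: Moves the arm, as the interface text tells. Its arguments: {"type":"object","properties":{"targets":{"type":"array","items":{"type":"object","properties":{"grip":{"type":"number"},"linear":{"type":"array","items":{"type":"number"}},"delta_rot":{"type":"array","items":{"type":"number"}}}}},"force":{"type":"number"}},"required":["targets"]}

```bash
mkdir -p pics; cat > h.py <<'E'
import numpy as np, cv2
from workcell import bot
def K(p):
    f=210/np.tan(np.radians(p["fov_y"])/2); return np.array([[f,0,p["cx"]],[0,f,p["cy"]],[0,0,1.]])
def world(p,us,vs,z=None):
    """pixels -> world; z given: intersect plane z, else use depth"""
    us=np.atleast_1d(us).astype(float); vs=np.atleast_1d(vs).astype(float)
    n=cv2.undistortPoints(np.stack([us,vs],1)[:,None],K(p),np.array(p["dist_coeffs"]))[:,0]
    T=np.linalg.inv(p["world_to_cam"]); d=np.c_[n[:,0],-n[:,1],-np.ones(len(n))]
    if z is None:
        r=p["range_z"][vs.astype(int),us.astype(int)]; return (d*r[:,None])@T[:3,:3].T+T[:3,3]
    dw=d@T[:3,:3].T; return T[:3,3]+dw*((z-T[2,3])/dw[:,2])[:,None]
def save(p,n,box=None):
    c=p["color"][:,:,::-1]
    cv2.imwrite("pics/"+n,c)
def cloud(p,mask):
    v,u=np.nonzero(mask&(p["range_z"]>0)); return world(p,u,v)
E
python3 - <<'E'
from h import *
o=bot.get_obs(); print({k:np.round(v,3) for k,v in o.items()})
for n in ("scene","side"):
    p=bot.camera(n); save(p,n+"0.png"); T=np.linalg.inv(p["world_to_cam"]); print(n,T[:3,3].round(3),p["fov_y"],p["dist_coeffs"])
    for t in ("screen","stand","board_1","foot","seal"):
        for d in bot.trace(p,t)[:3]:
            c=cloud(p,d["pixels"]); 
            print(t,round(d["conf"],2),np.round(d["box"]),len(c),np.percentile(c,[5,50,95],axis=0).round(3).tolist() if len(c) else "")
    for t in ("channel_floor","post_mouth","stand","screen","seal"):
        for d in bot.pinpoint(p,t)[:2]: 
            z={"channel_floor":.01,"post_mouth":.01,"stand":0,"screen":.012,"seal":.034}[t]
            print("pt",t,round(d["conf"],2),np.round(d["pixel"],1),world(p,*d["pixel"],z=z).round(4))
E
```

```text
{'time': np.float64(0.0), 'q': array([-71.849,   5.013,  10.033,  95.099,  -0.   ,  89.999]), 'qd': array([ 0.056,  0.07 ,  0.08 , -0.034, -0.029,  0.007]), 'joint_efforts': array([-2.0000e-03, -5.2039e+01,  4.6480e+01,  1.7000e-02, -0.0000e+00,
       -0.0000e+00]), 'ee_pos': array([ 0.171, -0.522,  0.207]), 'tcp_rot': array([-179.921,    0.   ,   18.152]), 'wrist_force': array([-0.658,  0.022,  0.471]), 'torque': array([-0.011,  0.025, -0.027]), 'grasp_force': np.float64(0.0), 'opening': np.float64(0.085)}
scene [-0.219 -1.394  0.728] 44.516408151493756 [-0.18702167  0.          0.          0.          0.        ]
screen 0.97 [289. 189. 333. 251.] 1565 [[0.424, -0.206, 0.034], [0.491, -0.185, 0.105], [0.598, -0.151, 0.155]]
stand 0.62 [279. 230. 350. 258.] 690 [[0.471, -0.278, 0.007], [0.523, -0.258, 0.032], [0.596, -0.204, 0.048]]
board_1 0.63 [309. 212. 343. 251.] 642 [[0.471, -0.255, 0.037], [0.526, -0.238, 0.073], [0.599, -0.214, 0.102]]
board_1 0.44 [282. 212. 285. 236.] 67 [[0.438, -0.142, 0.023], [0.446, -0.137, 0.046], [0.452, -0.131, 0.092]]
foot 0.67 [270. 159. 300. 204.]
[... 423 characters left out ...]
 0.741] 43.68664528679841 [0.02888374 0.         0.         0.         0.        ]
screen 0.79 [239. 147. 296. 204.] 1690 [[0.433, -0.197, 0.039], [0.535, -0.163, 0.112], [0.606, -0.139, 0.156]]
stand 0.65 [257. 187. 294. 211.] 658 [[0.444, -0.109, 0.005], [0.501, -0.082, 0.032], [0.552, -0.063, 0.047]]
board_1 0.86 [250. 172. 294. 207.] 803 [[0.446, -0.129, 0.041], [0.514, -0.107, 0.074], [0.572, -0.087, 0.102]]
foot 0.55 [228. 209. 320. 266.] 3051 [[0.443, 0.147, 0.007], [0.587, 0.186, 0.038], [0.655, 0.211, 0.129]]
pt channel_floor 0.56 [276.  246.9] [[0.5366 0.1534 0.01  ]]
pt post_mouth 0.76 [249.9 248. ] [[0.6059 0.1482 0.01  ]]
pt post_mouth 0.19 [245.9 311.6] [[0.6439 0.4119 0.01  ]]
```

View pics/scene0.png

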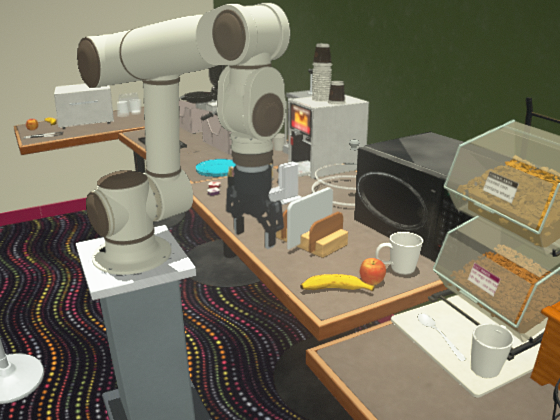

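View pics/side0.png

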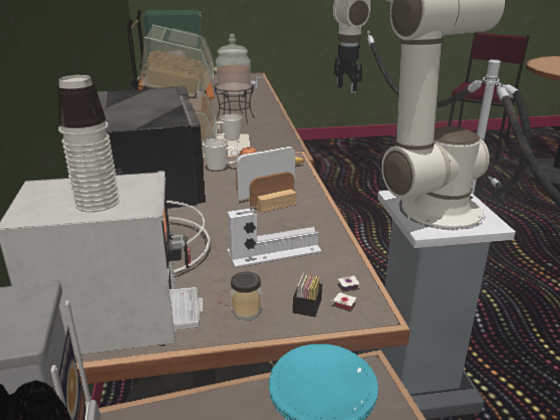

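```bash
python3 - <<'E'
from h import *
def fit(c,zlo,zhi):
    c=c[(c[:,2]>zlo)&(c[:,2]<zhi)]
    r=cv2.fitLine(c[:,:2].astype(np.float32),cv2.DIST_HUBER,0,1e-4,1e-4).ravel()
    d=r[:2]*np.sign(r[0]); s=(c[:,:2]-r[2:])@d
    return len(c),np.degrees(np.arctan2(d[1],d[0])).round(2),r[2:].round(4),(r[2:]+d*s.min()).round(4),(r[2:]+d*s.max()).round(4),c[:,2].max().round(4)
for n in ("scene","side"):
    p=bot.camera(n)
    for t in ("screen","foot","board_1","stand"):
        for d in bot.trace(p,t)[:2]:
            m=cv2.erode(d["pixels"].astype(np.uint8),np.ones((3,3)))>0
            c=cloud(p,m)
            if t=="screen": print(n,t,fit(c,.06,.14))
            if t=="board_1" and len(c)>20: print(n,t,fit(c,.055,.09))
            if t=="foot":
                print(n,"lips",fit(c,.04,.055)); pc=c[c[:,2]>.07]; print("post",np.percentile(pc,[2,50,98],axis=0).round(4).tolist(),len(pc))
                if len(pc)>50:
                  print("rect",cv2.minAreaRect(pc[:,:2].astype(np.float32)))
E
```

```text
Traceback (most recent call last):
cv2.error: OpenCV(4.12.0) /io/opencv/modules/imgproc/src/linefit.cpp:50: error: (-215:Assertion failed) count > 0 in function 'fitLine2D_wods'
```

The scene view shows the white screen at about (310,220) in the middle slot, with a board on each side. The side view shows the foot at (275,245), with its post at the far (+x world) end at (243,235).

```bash
cat >> h.py <<'E'
def fit(c,zlo,zhi):
    c=c[(c[:,2]>zlo)&(c[:,2]<zhi)]
    if len(c)<15: return None
    r=cv2.fitLine(c[:,:2].astype(np.float32),cv2.DIST_HUBER,0,1e-4,1e-4).ravel()
    d=r[:2]*np.sign(r[0]); s=(c[:,:2]-r[2:])@d
    return len(c),np.degrees(np.arctan2(d[1],d[0])).round(2),r[2:].round(4),(r[2:]+d*s.min()).round(4),(r[2:]+d*s.max()).round(4),c[:,2].max().round(4)
def report(n):
    p=bot.camera(n)
    for t in ("screen","foot","board_1","stand"):
        for d in bot.trace(p,t)[:2]:
            m=cv2.erode(d["pixels"].astype(np.uint8),np.ones((3,3)))>0
            c=cloud(p,m)
            if t=="screen": print(n,t,fit(c,.06,.14))
            if t=="board_1": print(n,t,fit(c,.055,.09))
            if t=="stand": print(n,t,fit(c,.042,.05))
            if t=="foot":
                print(n,"lips",fit(c,.04,.055)); pc=c[c[:,2]>.07]; print("post",len(pc))
                if len(pc)>50:
                  print("rect",cv2.minAreaRect(pc[:,:2].astype(np.float32)),np.percentile(pc,[2,50,98],axis=0).round(4).tolist())
    return p
E
python3 - <<'E'
from h import *
report("scene");report("side")
E
```

```text
scene screen (1007, np.float32(17.95), array([ 0.5073, -0.1802], dtype=float32), array([ 0.4198, -0.2086]), array([ 0.6179, -0.1444]), np.float64(0.1398))
scene lips (125, np.float32(7.22), array([0.6062, 0.159 ], dtype=float32), array([0.5373, 0.1503]), array([0.6633, 0.1663]), np.float64(0.0549))
post 310
rect ((0.6260900497436523, 0.17250236868858337), (0.07095219194889069, 0.04109707102179527), 5.969329357147217) [[0.593, 0.1521, 0.0711], [0.617, 0.1626, 0.103], [0.6565, 0.1878, 0.1312]]
scene board_1 (334, np.float32(17.5), array([ 0.5337, -0.2355], dtype=float32), array([ 0.4667, -0.2566]), array([ 0.6066, -0.2125]), np.float64(0.0898))
scene board_1 None
scene stand (194, np.float32(14.9), array([ 0.5561, -0.252 ], dtype=float32), array([ 0.487 , -0.2704]), array([ 0.6054, -0.2389]), np.float64(0.0498))
side screen (1087, np.float32(18.45), array([ 0.523 , -0.1667], dtype=float32), array([ 0.4191, -0.2014]), array([ 0.6107, -0.1374]), np.float64(0.1399))
side lips (441, np.float32(16.05), array([0.5177, 0.1593], dtype=float32), array([0.4317, 0.1345]), array([0.6568, 0.1993]),
[... 308 characters left out ...]
4282]), array([0.6714, 0.4268]), np.float64(0.0549))
post 479
rect ((0.6434460878372192, 0.4045823812484741), (0.057008445262908936, 0.05926558002829552), 12.358902931213379) [[0.616, 0.3773, 0.071], [0.6427, 0.4123, 0.0856], [0.6698, 0.4321, 0.0884]]
side board_1 (435, np.float32(17.72), array([ 0.5104, -0.1075], dtype=float32), array([ 0.4398, -0.1301]), array([ 0.5768, -0.0863]), np.float64(0.0898))
side stand (133, np.float32(16.72), array([ 0.5017, -0.0836], dtype=float32), array([ 0.4503, -0.099 ]), array([ 0.552 , -0.0685]), np.float64(0.049))
side stand (268, np.float32(13.61), array([0.5932, 0.1835], dtype=float32), array([0.4351, 0.1452]), array([0.6571, 0.199 ]), np.float64(0.05))
```

play_rows(
  targets=[
    {"grip":0,"linear":[15,17,12],"delta_rot":[0,0,0]},
    {"grip":0,"linear":[15,17,12],"delta_rot":[0,0,0]},
    {"grip":0,"linear":[15,17,12],"delta_rot":[0,0,0]},
    {"grip":0,"linear":[15,17,12],"delta_rot":[0,0,0]},
    {"grip":0,"linear":[31,34,12],"delta_rot":[0,0,0]},
    {"grip":0,"linear":[31,34,12],"delta_rot":[0,0,0]},
    {"grip":0,"linear":[31,34,12],"delta_rot":[0,0,0]},
    {"grip":100,"linear":[31,34,12],"delta_rot":[0,0,0]},
    {"grip":100,"linear":[31,34,12],"delta_rot":[0,0,0]},
    {"grip":100,"linear":[31,34,12],"delta_rot":[0,0,0]},
  ],
)

```text
time: 2.7
ee_pos: [0.4829, -0.1802, 0.328]
tcp_rot: [180.0, -0.0, 18.2]
wrist_force: [-0.1, -0.5, -0.1]
opening: 0.0517
grasp_force: 0.0
```

```bash
python3 - <<'E'
from h import *
p=report("wrist"); save(p,"w1.png"); T=np.linalg.inv(p["world_to_cam"]); print(T.round(3)); o=bot.get_obs(); print(o["ee_pos"],o["tcp_rot"],o["opening"],o["time"])
E
```

```text
wrist screen None
wrist lips (1429, np.float32(8.36), array([0.4993, 0.1669], dtype=float32), array([0.4301, 0.1567]), array([0.5915, 0.1804]), np.float64(0.0515))
post 0
wrist board_1 (415, np.float32(17.67), array([ 0.5175, -0.1144], dtype=float32), array([ 0.4454, -0.1374]), array([ 0.5815, -0.0941]), np.float64(0.09))
wrist board_1 (500, np.float32(17.66), array([ 0.5467, -0.222 ], dtype=float32), array([ 0.4746, -0.245 ]), array([ 0.6105, -0.2017]), np.float64(0.0899))
wrist stand (8374, np.float32(-71.86), array([ 0.5277, -0.1687], dtype=float32), array([ 0.4982, -0.0784]), array([ 0.5577, -0.2601]), np.float64(0.049))
[[ 0.313  0.905  0.289  0.559]
 [-0.95   0.298  0.096 -0.155]
 [ 0.    -0.305  0.952  0.495]
 [ 0.     0.     0.     1.   ]]
[ 0.48114921 -0.18275011  0.32772134] [1.79999411e+02 1.91227582e-02 1.81784451e+01] 0.05226106024999601 2.95
```

View pics/w1.png

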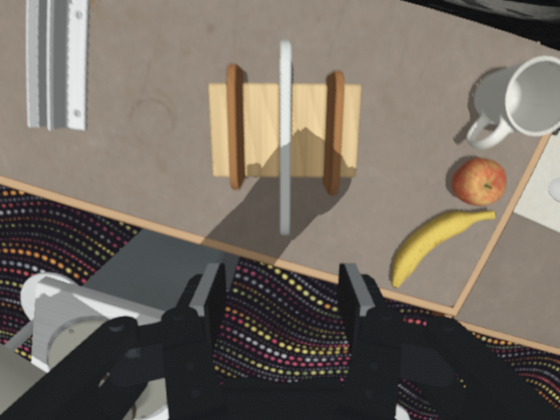

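The wrist view shows the screen's top edge from (285,40) to (285,235) between the boards. The channel's two lips are at upper left, around (45,65).

```bash
python3 - <<'E'
from h import *
p=bot.camera("wrist")
d=bot.trace(p,"screen")[0]; c=cloud(p,cv2.erode(d["pixels"].astype(np.uint8),np.ones((3,3)))>0); print(np.percentile(c,[2,50,98],axis=0).round(4).tolist()); print(fit(c,.145,.17)); c=c[c[:,2]>.14]
print(cv2.minAreaRect(c[:,:2].astype(np.float32)))
d=bot.trace(p,"foot")[0]; c=cloud(p,d["pixels"]); q=c[c[:,2]>.042]; print(cv2.minAreaRect(q[:,:2].astype(np.float32)),np.percentile(q[:,2],[5,95])); q=c[c[:,2]<.02]; print(cv2.minAreaRect(q[:,:2].astype(np.float32)))
E
```

```text
[[0.4364, -0.1998, 0.1512], [0.5322, -0.1675, 0.1576], [0.6086, -0.142, 0.1592]]
(1597, np.float32(18.06), array([ 0.5284, -0.1691], dtype=float32), array([ 0.4303, -0.201 ]), array([ 0.6124, -0.1417]), np.float64(0.16))
((0.5214183926582336, -0.17154476046562195), (0.19158226251602173, 0.00773249939084053), 18.103967666625977)
((0.5098200440406799, 0.1583259105682373), (0.15962746739387512, 0.034553106874227524), 9.164369583129883) [0.04247619 0.04934692]
((0.5117802023887634, 0.16306577622890472), (0.17959550023078918, 0.09632602334022522), 9.706271171569824)
```

play_rows(
  targets=[
    {"grip":100,"linear":[6,33,2]},
    {"grip":100,"linear":[6,33,2]},
    {"grip":100,"linear":[6,33,2]},
    {"grip":100,"linear":[6,33,2]},
    {"grip":100,"linear":[6,33,2]},
    {"grip":100,"linear":[6,33,2]},
    {"grip":100,"linear":[6,33,2]},
    {"grip":100,"linear":[6,33,2]},
    {"grip":100,"linear":[6,33,2],"delta_rot":[0,0,-0.15]},
    {"grip":100,"linear":[6,33,2],"delta_rot":[0,0,-0.15]},
  ],
)

```text
validation failed for argument at $.ta...
```

play_rows(
  targets=[
    {"grip":100,"linear":[0,0,0]},
    {"grip":100,"linear":[0,0,0]},
  ],
)

```text
validation failed for argument at $.ta...
```

```bash
python3 - <<'E'
from h import *
p=bot.camera("wrist"); save(p,"w2.png")
o=bot.get_obs(); print(o["ee_pos"],o["tcp_rot"],o["time"])
d=bot.trace(p,"foot")[0]; print(d["conf"],d["box"]); c=cloud(p,d["pixels"])
for a,b in((.043,.052),(.0,.014),(.08,.14)):
    q=c[(c[:,2]>a)&(c[:,2]<b)]; print(len(q),cv2.minAreaRect(q[:,:2].astype(np.float32)))
for t,z in (("channel_floor",.01),("post_mouth",.01),("seal",.034)):
    for d in bot.pinpoint(p,t)[:1]: print(t,d["conf"],d["pixel"],world(p,*d["pixel"],z=z).round(4))
for d in bot.trace(p,"seal")[:1]:
    c=cloud(p,d["pixels"]);print(d["conf"],d["box"],np.percentile(c,[5,50,95],axis=0).round(4).tolist())
E
```

```text
[ 0.48069323 -0.1834681   0.32799164] [ 1.79986299e+02 -1.19056212e-02  1.80567432e+01] 3.15
0.71 [23.5, 0.0, 86.9, 127.9]
1079 ((0.5102856159210205, 0.15760789811611176), (0.159291610121727, 0.0333896204829216), 9.620499610900879)
2911 ((0.5155193209648132, 0.1315363645553589), (0.058664802461862564, 0.18563158810138702), 88.12740325927734)
0 ((0.0, 0.0), (0.0, 0.0), 0.0)
channel_floor 0.69 [56.0, 38.1] [[0.549  0.1617 0.01  ]]
```

View pics/w2.png

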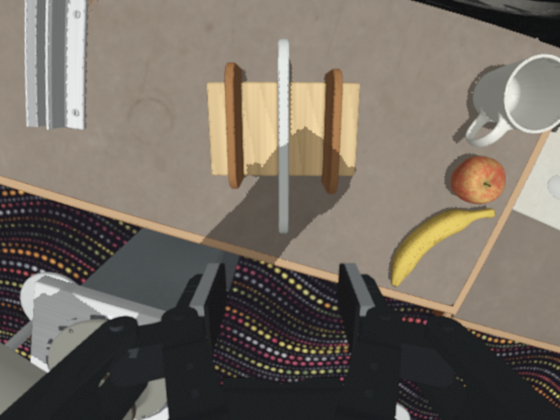

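The move was refused because every row needs all its fields, so this is the same view as before. I'll send it again in full.

play_rows(
  targets=[
    {"grip":100,"linear":[6,33,2],"delta_rot":[0,0,-0.15]},
    {"grip":100,"linear":[6,33,2],"delta_rot":[0,0,-0.15]},
    {"grip":100,"linear":[6,33,2],"delta_rot":[0,0,-0.15]},
    {"grip":100,"linear":[6,33,2],"delta_rot":[0,0,-0.15]},
    {"grip":100,"linear":[6,33,2],"delta_rot":[0,0,-0.15]},
    {"grip":100,"linear":[6,33,2],"delta_rot":[0,0,-0.15]},
    {"grip":100,"linear":[6,33,2],"delta_rot":[0,0,-0.15]},
    {"grip":100,"linear":[6,33,2],"delta_rot":[0,0,-0.15]},
    {"grip":100,"linear":[6,33,2],"delta_rot":[0,0,-0.15]},
    {"grip":100,"linear":[6,33,2],"delta_rot":[0,0,-0.15]},
  ],
)

```text
time: 4.4
ee_pos: [0.5465, 0.1208, 0.3479]
tcp_rot: [-178.9, 0.0, 11.9]
wrist_force: [0.3, -0.9, -0.1]
opening: 0.0517
grasp_force: 0.0
```

```bash
python3 - <<'E'
from h import *
p=bot.camera("wrist"); save(p,"w3.png")
o=bot.get_obs(); print(o["ee_pos"],o["tcp_rot"],o["time"])
d=bot.trace(p,"foot")[0]; print(d["conf"],d["box"]); c=cloud(p,d["pixels"])
for a,b in((.043,.052),(.0,.014),(.08,.14)):
    q=c[(c[:,2]>a)&(c[:,2]<b)]; print(len(q),cv2.minAreaRect(q[:,:2].astype(np.float32)))
for t,z in (("channel_floor",.01),("post_mouth",.01),("seal",.034)):
    for d in bot.pinpoint(p,t)[:1]: print(t,d["conf"],d["pixel"],world(p,*d["pixel"],z=z).round(4))
for d in bot.trace(p,"seal")[:1]:
    c=cloud(p,d["pixels"]);print(d["conf"],d["box"],np.percentile(c,[5,50,95],axis=0).round(4).tolist())
E
```

```text
[0.54648807 0.12063303 0.34811012] [-1.78866639e+02  3.02958093e-03  1.18800584e+01] 4.45
0.97 [218.7, 57.0, 291.7, 237.1]
1026 ((0.5462381839752197, 0.16426515579223633), (0.2337440401315689, 0.03279523923993111), 8.847838401794434)
5516 ((0.543681800365448, 0.17131847143173218), (0.2462017834186554, 0.10299620777368546), 9.824060440063477)
2113 ((0.6287205815315247, 0.18816620111465454), (0.06681393086910248, 0.05457071214914322), 9.353866577148438)
channel_floor 0.6 [255.7, 147.7] [[0.5534 0.1689 0.01  ]]
post_mouth 0.63 [259.9, 112.9] [[0.6038 0.1722 0.01  ]]
seal 0.56 [260.5, 93.2] [[0.6305 0.1746 0.034 ]]
0.63 [249.0, 75.6, 255.2, 89.1] [[0.6326, 0.174, 0.111], [0.6388, 0.1782, 0.1284], [0.6455, 0.1834, 0.1301]]
```

View pics/w3.png

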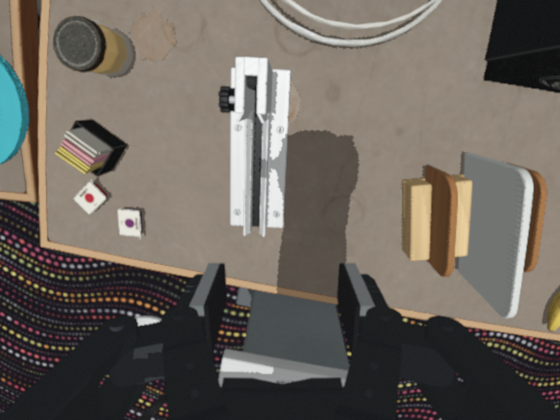

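The foot's channel runs from about (255,235) up to the post at (250,75). The arm was still moving, so I'll let it settle and measure the channel line again.

play_rows(
  targets=[
    {"grip":100,"linear":[0,0,0],"delta_rot":[0,0,0]},
    {"grip":100,"linear":[0,0,0],"delta_rot":[0,0,0]},
    {"grip":100,"linear":[0,0,0],"delta_rot":[0,0,0]},
  ],
)

```text
time: 5.0
ee_pos: [0.5467, 0.1216, 0.3478]
tcp_rot: [-178.9, 0.0, 12.0]
wrist_force: [0.4, -0.0, -0.2]
opening: 0.0517
grasp_force: 0.0
```

```bash
python3 - <<'E'
from h import *
o=bot.get_obs(); print(o["ee_pos"],o["tcp_rot"],o["time"])
for k in range(2):
    p=bot.camera("wrist")
    d=bot.trace(p,"foot")[0]; print(d["conf"],d["box"]); c=cloud(p,d["pixels"])
    for a,b in((.043,.052),(.006,.0092),(.10,.14)):
        q=c[(c[:,2]>a)&(c[:,2]<b)]; print(len(q),np.median(q[:,2]).round(4),cv2.minAreaRect(q[:,:2].astype(np.float32)))
    th=np.radians(9.2); x=np.array([np.cos(th),np.sin(th)]); y=np.array([-x[1],x[0]])
    # lips split in two along local y, line fits
    q=c[(c[:,2]>.0425)&(c[:,2]<.052)]; l=q[:,:2]@y; s=q[:,:2]@x; 
    q=q[(s<np.percentile(s,75))]; l=q[:,:2]@y; m=(l.min()+l.max())/2
    print("lip mid",m.round(4),l.min().round(4),l.max().round(4))
    for w in (l<m,l>m): print(fit(q[w],0,1))
    for t,z in (("channel_floor",.01),("post_mouth",.01),("seal",.034)):
        for d in bot.pinpoint(p,t)[:1]: print(t,d["conf"],d["pixel"],world(p,*d["pixel"],z=z).round(4))
np.savez("w.npz",c=c)
E
```

```text
[0.54674041 0.12163934 0.34782733] [-1.78850812e+02  1.87748210e-02  1.19661541e+01] 5.0
0.69 [77.3, 181.5, 106.2, 214.5]
0 nan ((0.0, 0.0), (0.0, 0.0), 0.0)
16 0.0069 ((0.4389483630657196, 0.40039822459220886), (0.026255719363689423, 0.002384399762377143), 48.28327941894531)
0 nan ((0.0, 0.0), (0.0, 0.0), 0.0)
  return _methods._mean(a, axis=axis, dtype=dtype,
  ret = ret.dtype.type(ret / rcount)
Traceback (most recent call last):
IndexError: index -1 is out of bounds for axis 0 with size 0
```

```bash
cat > foot.py <<'E'
from h import *
for k in range(2):
    p=bot.camera("wrist"); c=cloud(p,np.ones((420,560),bool))
    c=c[(c[:,0]>.38)&(c[:,0]<.72)&(c[:,1]>.08)&(c[:,1]<.26)]
    for a,b in((.044,.052),(.006,.0095),(.10,.136)):
        q=c[(c[:,2]>a)&(c[:,2]<b)]; r=cv2.minAreaRect(q[:,:2].astype(np.float32)); print(len(q),np.median(q[:,2]).round(4),np.round(r[0],4),np.round(r[1],4),round(r[2],2))
    th=np.radians(9.2); x=np.array([np.cos(th),np.sin(th)]); y=np.array([-x[1],x[0]])
    q=c[(c[:,2]>.044)&(c[:,2]<.052)]; s=q[:,:2]@x; q=q[s<s.min()+.15]; l=q[:,:2]@y; print("lips",np.histogram(l,bins=14))
    m=(l.min()+l.max())/2
    for w in (l<m,l>m): print(fit(q[w],0,1))
    for t,z in (("channel_floor",.01),("post_mouth",.01),("seal",.034)):
        for d in bot.pinpoint(p,t)[:1]: print(t,round(d["conf"],2),world(p,*d["pixel"],z=z).round(4))
E
python3 foot.py
```

```text
947 0.0476 [0.5385 0.1632] [0.2192 0.0332] 8.91
3564 0.0085 [0.5469 0.1644] [0.2358 0.084 ] 9.16
2017 0.132 [0.6289 0.1883] [0.0674 0.0548] 9.28
lips (array([173, 144,  52,   0,   0,   0,   0,   0,   0,   0,   0,  65, 186,
       167]), array([0.05885265, 0.06114528, 0.06343792, 0.06573055, 0.06802319,
       0.07031582, 0.07260846, 0.0749011 , 0.07719373, 0.07948637,
       0.081779  , 0.08407164, 0.08636427, 0.08865691, 0.09094955]))
(369, np.float32(9.2), array([0.5099, 0.1448], dtype=float32), array([0.4339, 0.1325]), array([0.5804, 0.1563]), np.float64(0.0508))
(418, np.float32(9.23), array([0.5064, 0.1713], dtype=float32), array([0.4283, 0.1586]), array([0.5761, 0.1826]), np.float64(0.0508))
channel_floor 0.55 [[0.5472 0.1649 0.01  ]]
post_mouth 0.91 [[0.6032 0.1718 0.01  ]]
seal 0.65 [[0.6317 0.1789 0.034 ]]
937 0.0475 [0.537  0.1629] [0.215  0.0332] 8.92
3572 0.0085 [0.5469 0.1644] [0.2354 0.084 ] 9.16
2020 0.1319 [0.629  0.1881] [0.0674 0.0545] 8.87
lips (array([171, 146,  55,   0,   0,   0,   0,   0,   0,   0,   0,  66, 190,
       157]), array([0.05883735, 0.06113379, 0.06343022, 0.06572665, 0.06802309,
       0.07031952, 0.07261595, 0.07491239, 0.07720882, 0.07950525,
       0.08180169, 0.08409812, 0.08639456, 0.08869099, 0.09098742]))
(372, np.float32(9.23), array([0.5106, 0.1449], dtype=float32), array([0.4336, 0.1324]), array([0.5804, 0.1563]), np.float64(0.0507))
(413, np.float32(9.26), array([0.5065, 0.1713], dtype=float32), array([0.4288, 0.1587]), array([0.576 , 0.1827]), np.float64(0.0508))
channel_floor 0.84 [[0.5482 0.1657 0.01  ]]
post_mouth 0.72 [[0.606  0.1689 0.01  ]]
seal 0.46 [[0.6308 0.1773 0.034 ]]
```

Foot origin is (0.547, 0.164) with yaw 9.2°; screen centre is (0.519, -0.172) with yaw 18.1°. Next I move above the screen and fix the small tilt.

play_rows(
  targets=[
    {"grip":100,"linear":[-2.8,-29.3,-10],"delta_rot":[-0.019,-0.005,0.106]},
    {"grip":100,"linear":[-2.8,-29.3,-10],"delta_rot":[-0.019,-0.005,0.106]},
    {"grip":100,"linear":[-2.8,-29.3,-10],"delta_rot":[-0.019,-0.005,0.106]},
    {"grip":100,"linear":[-2.8,-29.3,-10],"delta_rot":[-0.019,-0.005,0.106]},
    {"grip":100,"linear":[-2.8,-29.3,-10],"delta_rot":[-0.019,-0.005,0.106]},
    {"grip":100,"linear":[-2.8,-29.3,-10],"delta_rot":[-0.019,-0.005,0.106]},
    {"grip":100,"linear":[-2.8,-29.3,-10],"delta_rot":[-0.019,-0.005,0.106]},
    {"grip":100,"linear":[-2.8,-29.3,-10],"delta_rot":[-0.019,-0.005,0.106]},
    {"grip":100,"linear":[-2.8,-29.3,-10],"delta_rot":[-0.019,-0.005,0.106]},
    {"grip":100,"linear":[-2.8,-29.3,-10],"delta_rot":[-0.019,-0.005,0.106]},
  ],
)

```text
time: 6.5
ee_pos: [0.5192, -0.17, 0.2486]
tcp_rot: [180.0, -0.0, 18.1]
wrist_force: [0.9, 0.9, -0.2]
opening: 0.0516
grasp_force: 0.0
```

play_rows(
  targets=[
    {"grip":100,"linear":[0,0,0],"delta_rot":[0,0,0]},
    {"grip":100,"linear":[0,0,0],"delta_rot":[0,0,0]},
    {"grip":100,"linear":[0,0,0],"delta_rot":[0,0,0]},
  ],
)

```text
time: 6.8
ee_pos: [0.519, -0.1707, 0.248]
tcp_rot: [-180.0, 0.0, 18.1]
wrist_force: [-0.5, 0.3, 0.1]
opening: 0.0515
grasp_force: 0.0
```

```bash
python3 - <<'E'
from h import *
o=bot.get_obs(); print(o["ee_pos"].round(4),o["tcp_rot"].round(2),o["time"])
p=bot.camera("wrist"); c=cloud(p,np.ones((420,560),bool)); c=c[(c[:,2]>.145)&(c[:,2]<.165)&(c[:,0]>.38)&(c[:,0]<.66)&(abs(c[:,1]+.172)<.06)]
print(fit(c,.145,.17),np.round(np.median(c[:,2]),4))
for r in np.r_[0:1]: print(cv2.minAreaRect(c[:,:2].astype(np.float32)))
E
```

```text
[ 0.519  -0.1707  0.248 ] [-1.7999e+02  1.0000e-02  1.8110e+01] 6.8
(2841, np.float32(18.04), array([ 0.5311, -0.1682], dtype=float32), array([ 0.4294, -0.2013]), array([ 0.6131, -0.1415]), np.float64(0.1599)) 0.1573
((0.5212857723236084, -0.1715027391910553), (0.19313344359397888, 0.009870737791061401), 18.011686325073242)
```

play_rows(
  targets=[
    {"grip":100,"linear":[0.2,-0.08,-5],"delta_rot":[0,0,0]},
    {"grip":100,"linear":[0.2,-0.08,-10],"delta_rot":[0,0,0]},
    {"grip":100,"linear":[0.2,-0.08,-14.8],"delta_rot":[0,0,0]},
    {"grip":100,"linear":[0.2,-0.08,-14.8],"delta_rot":[0,0,0]},
    {"grip":100,"linear":[0.2,-0.08,-14.8],"delta_rot":[0,0,0]},
    {"grip":255,"linear":[0.2,-0.08,-14.8],"delta_rot":[0,0,0]},
    {"grip":255,"linear":[0.2,-0.08,-14.8],"delta_rot":[0,0,0]},
    {"grip":255,"linear":[0.2,-0.08,-14.8],"delta_rot":[0,0,0]},
    {"grip":255,"linear":[0.2,-0.08,-14.8],"delta_rot":[0,0,0]},
    {"grip":255,"linear":[0.2,-0.08,-14.8],"delta_rot":[0,0,0]},
  ],
  force=70,
)

```text
time: 7.85
ee_pos: [0.5221, -0.1725, 0.1022]
tcp_rot: [179.9, -0.2, 18.0]
wrist_force: [0.4, 1.0, 7.1]
opening: 0.009
grasp_force: 69.3
```

play_rows(
  targets=[
    {"grip":255,"linear":[0,0,0],"delta_rot":[0,0,0]},
    {"grip":255,"linear":[0,0,0],"delta_rot":[0,0,0]},
    {"grip":255,"linear":[0,0,1],"delta_rot":[0,0,0]},
    {"grip":255,"linear":[0,0,1],"delta_rot":[0,0,0]},
  ],
)

```text
time: 8.25
ee_pos: [0.5214, -0.1723, 0.1117]
tcp_rot: [180.0, -0.1, 18.0]
wrist_force: [0.1, -0.4, -1.8]
opening: 0.0086
grasp_force: 68.3
```

play_rows(
  targets=[
    {"grip":255,"linear":[0,0,4],"delta_rot":[0,0,0]},
    {"grip":255,"linear":[0,0,8],"delta_rot":[0,0,0]},
    {"grip":255,"linear":[0,0,11],"delta_rot":[0,0,0]},
    {"grip":255,"linear":[0,0,11],"delta_rot":[0,0,0]},
    {"grip":255,"linear":[0,0,11],"delta_rot":[0,0,0]},
    {"grip":255,"linear":[-1,4,11],"delta_rot":[0,0,0]},
    {"grip":255,"linear":[-2,8,11],"delta_rot":[0,0,0]},
    {"grip":255,"linear":[-2,11,11],"delta_rot":[0,0,-0.05]},
    {"grip":255,"linear":[-3,14,11],"delta_rot":[0,0,-0.1]},
    {"grip":255,"linear":[-4,17,11],"delta_rot":[0,0,-0.15]},
  ],
)

```text
time: 9.25
ee_pos: [0.4797, -0.0009, 0.2177]
tcp_rot: [-179.9, 0.2, 9.3]
wrist_force: [0.3, 0.0, -2.3]
opening: 0.0091
grasp_force: 69.5
```

play_rows(
  targets=[
    {"grip":255,"linear":[0,4,0],"delta_rot":[0,0,0]},
    {"grip":255,"linear":[0,8,0],"delta_rot":[0,0,0]},
    {"grip":255,"linear":[0,11,0],"delta_rot":[0,0,0]},
    {"grip":255,"linear":[0,13,0],"delta_rot":[0,0,0]},
    {"grip":255,"linear":[0,15,0],"delta_rot":[0,0,0]},
    {"grip":255,"linear":[0,15,0],"delta_rot":[0,0,0]},
    {"grip":255,"linear":[0,15,0],"delta_rot":[0,0,0]},
    {"grip":255,"linear":[0,15,0],"delta_rot":[0,0,0]},
  ],
)

```text
time: 10.05
ee_pos: [0.4881, 0.1134, 0.2198]
tcp_rot: [-178.5, 0.1, 12.2]
wrist_force: [-0.1, -0.7, -2.4]
opening: 0.0087
grasp_force: 69.6
```

```bash
cat > chk.py <<'E'
from h import *
o=bot.get_obs(); print({k:np.round(o[k],4) for k in("time","ee_pos","tcp_rot","wrist_force","torque","opening")})
th=np.radians(9.2); F=np.array([[np.cos(th),np.sin(th)],[-np.sin(th),np.cos(th)]]); f0=np.array([.5469,.1644])
print("tcp in foot",(F@(o["ee_pos"][:2]-f0)).round(4))
for n in("side","scene"):
    p=bot.camera(n)
    for d in bot.trace(p,"screen")[:1]:
        c=cloud(p,cv2.erode(d["pixels"].astype(np.uint8),np.ones((3,3)))>0); lo,hi=np.percentile(c[:,2],[2,98]); print(n,lo.round(3),hi.round(3))
        r=np.c_[(c[:,:2]-f0)@F.T,c[:,2]]
        r=r[(abs(r[:,1]-np.median(r[:,1]))<.02)]
        A=np.c_[r[:,0],r[:,2]-.1,np.ones(len(r))]; k=np.linalg.lstsq(A,r[:,1],rcond=None)[0]
        print(" yaw err deg",np.degrees(k[0]).round(2),"tilt deg",np.degrees(k[1]).round(2),"face y at x0,z.1",k[2].round(4),"x range",np.percentile(r[:,0],[.5,99.5]).round(4),"z",np.percentile(r[:,2],[.5,99.5]).round(4))
p=bot.camera("wrist"); save(p,"wc%d.png"%(o["time"]*10))
E
python3 chk.py
```

```text
{'time': np.float64(10.05), 'ee_pos': array([0.4881, 0.1134, 0.2198]), 'tcp_rot': array([-1.784832e+02,  7.460000e-02,  1.220030e+01]), 'wrist_force': array([-0.0909, -0.7341, -2.3745]), 'torque': array([-0.0172, -0.0141,  0.007 ]), 'opening': np.float64(0.0087)}
tcp in foot [-0.0662 -0.041 ]
side 0.139 0.272
 yaw err deg 2.99 tilt deg -1.72 face y at x0,z.1 -0.0296 x range [-0.1672  0.027 ] z [0.136  0.2741]
scene 0.139 0.269
 yaw err deg 3.2 tilt deg -1.7 face y at x0,z.1 -0.0377 x range [-0.1709  0.0195] z [0.1367 0.2726]
```

The short stop is the last joint's limit (q6 near 180°). The screen is symmetric end for end, so I'll move up and back, clear of the post, and turn it half round.

play_rows(
  targets=[
    {"grip":255,"linear":[0,-3,3],"delta_rot":[-0.026,-0.0056,0]},
    {"grip":255,"linear":[0,-6,6],"delta_rot":[-0.026,-0.0056,0]},
    {"grip":255,"linear":[0,-8,9],"delta_rot":[-0.026,-0.0056,0]},
    {"grip":255,"linear":[0,-8,9],"delta_rot":[-0.026,-0.0056,0]},
    {"grip":255,"linear":[0,-8,9],"delta_rot":[-0.026,-0.0056,0]},
  ],
)

```text
time: 10.8
ee_pos: [0.4884, 0.034, 0.3099]
tcp_rot: [-180.0, 0.0, 12.2]
wrist_force: [0.1, 1.0, -3.3]
opening: 0.0091
grasp_force: 69.7
```

play_rows(
  targets=[
    {"grip":255,"linear":[0,0,0],"delta_rot":[0,0,0.14]},
    {"grip":255,"linear":[0,0,0],"delta_rot":[0,0,0.28]},
    {"grip":255,"linear":[0,0,0],"delta_rot":[0,0,0.42]},
    {"grip":255,"linear":[0,0,0],"delta_rot":[0,0,0.56]},
    {"grip":255,"linear":[0,0,0],"delta_rot":[0,0,0.7]},
    {"grip":255,"linear":[0,0,0],"delta_rot":[0,0,0.84]},
    {"grip":255,"linear":[0,0,0],"delta_rot":[0,0,0.98]},
    {"grip":255,"linear":[0,0,0],"delta_rot":[0,0,1.12]},
    {"grip":255,"linear":[0,0,0],"delta_rot":[0,0,1.26]},
    {"grip":255,"linear":[0,0,0],"delta_rot":[0,0,1.4]},
  ],
)

```text
time: 11.8
ee_pos: [0.4877, 0.0351, 0.3081]
tcp_rot: [-179.9, 0.1, 92.9]
wrist_force: [0.2, -0.8, -2.4]
opening: 0.009
grasp_force: 69.6
```

play_rows(
  targets=[
    {"grip":255,"linear":[0,0,0],"delta_rot":[0,0,0.14]},
    {"grip":255,"linear":[0,0,0],"delta_rot":[0,0,0.28]},
    {"grip":255,"linear":[0,0,0],"delta_rot":[0,0,0.42]},
    {"grip":255,"linear":[0,0,0],"delta_rot":[0,0,0.56]},
    {"grip":255,"linear":[0,0,0],"delta_rot":[0,0,0.7]},
    {"grip":255,"linear":[0,0,0],"delta_rot":[0,0,0.84]},
    {"grip":255,"linear":[0,0,0],"delta_rot":[0,0,0.98]},
    {"grip":255,"linear":[0,0,0],"delta_rot":[0,0,1.12]},
    {"grip":255,"linear":[0,0,0],"delta_rot":[0,0,1.26]},
    {"grip":255,"linear":[0,0,0],"delta_rot":[0,0,1.4]},
  ],
)

```text
time: 12.8
ee_pos: [0.4877, 0.0351, 0.3081]
tcp_rot: [-180.0, -0.1, 173.1]
wrist_force: [0.2, 0.5, -2.3]
opening: 0.0091
grasp_force: 69.6
```

```bash
python3 -c "
from h import *
o=bot.get_obs();print(o['ee_pos'],o['tcp_rot'],o['q'],o['time'])"
```

```text
[0.48765252 0.03508696 0.30808484] [-1.79976401e+02 -6.95092543e-02  1.73102111e+02] [ 4.12161413e+00  2.54929134e-01  1.66171647e+01  1.06434974e+02
 -9.87727843e-03  1.10194946e+01] 12.8
```

play_rows(
  targets=[
    {"grip":255,"linear":[-0.2,4,0],"delta_rot":[0,0,0.12]},
    {"grip":255,"linear":[-0.5,8,-3],"delta_rot":[0,0,0.24]},
    {"grip":255,"linear":[-0.5,11.9,-6],"delta_rot":[0,0,0.281]},
    {"grip":255,"linear":[-0.5,11.9,-10],"delta_rot":[0,0,0.281]},
    {"grip":255,"linear":[-0.5,11.9,-10],"delta_rot":[0,0,0.281]},
    {"grip":255,"linear":[-0.5,11.9,-10],"delta_rot":[0,0,0.281]},
    {"grip":255,"linear":[-0.5,11.9,-10],"delta_rot":[0,0,0.281]},
    {"grip":255,"linear":[-0.5,11.9,-10],"delta_rot":[0,0,0.281]},
  ],
)

```text
time: 13.6
ee_pos: [0.484, 0.153, 0.2122]
tcp_rot: [180.0, 0.3, -171.2]
wrist_force: [0.2, -0.2, -0.7]
opening: 0.0093
grasp_force: 69.8
```

```bash
python3 chk.py; ls pics
```

```text
{'time': np.float64(13.6), 'ee_pos': array([0.484 , 0.153 , 0.2122]), 'tcp_rot': array([ 179.9785,    0.2711, -171.2478]), 'wrist_force': array([ 0.1619, -0.1671, -0.702 ]), 'torque': array([0.0225, 0.0523, 0.0193]), 'opening': np.float64(0.0093)}
tcp in foot [-0.0639 -0.0012]
side 0.129 0.266
 yaw err deg -0.38 tilt deg 0.17 face y at x0,z.1 0.002 x range [-0.1581  0.0382] z [0.1259 0.2681]
scene 0.128 0.261
 yaw err deg -0.31 tilt deg -0.05 face y at x0,z.1 -0.0062 x range [-0.1621  0.031 ] z [0.1252 0.2637]
scene0.png
side0.png
w1.png
w2.png
w3.png
wc100.png
wc136.png
```

play_rows(
  targets=[
    {"grip":255,"linear":[0,0.12,-2],"delta_rot":[0,0,0.006]},
    {"grip":255,"linear":[0,0.12,-4.5],"delta_rot":[0,0,0.006]},
    {"grip":255,"linear":[0,0.12,-6],"delta_rot":[0,0,0.006]},
    {"grip":255,"linear":[0,0.12,-6],"delta_rot":[0,0,0.006]},
    {"grip":255,"linear":[0,0.12,-6],"delta_rot":[0,0,0.006]},
    {"grip":255,"linear":[0,0.12,-6],"delta_rot":[0,0,0.006]},
  ],
)

```text
time: 14.45
ee_pos: [0.4835, 0.1545, 0.1511]
tcp_rot: [180.0, 0.2, -170.8]
wrist_force: [0.9, 0.2, -1.1]
opening: 0.0092
grasp_force: 69.9
```

```bash
python3 chk.py; ls pics|tail -1
```

```text
{'time': np.float64(14.45), 'ee_pos': array([0.4835, 0.1545, 0.1511]), 'tcp_rot': array([ 1.799953e+02,  1.635000e-01, -1.708471e+02]), 'wrist_force': array([ 0.8627,  0.2497, -1.0581]), 'torque': array([ 0.0425, -0.0109, -0.0071]), 'opening': np.float64(0.0092)}
tcp in foot [-0.0641  0.0004]
side 0.069 0.204
 yaw err deg -0.05 tilt deg 0.18 face y at x0,z.1 0.0041 x range [-0.1564  0.0373] z [0.0661 0.2068]
scene 0.072 0.2
 yaw err deg 0.2 tilt deg -0.21 face y at x0,z.1 -0.0038 x range [-0.1631  0.0304] z [0.0697 0.2032]
wc144.png
```

play_rows(
  targets=[
    {"grip":255,"linear":[0,0,-1],"delta_rot":[0,0,0]},
    {"grip":255,"linear":[0,0,-2],"delta_rot":[0,0,0]},
    {"grip":255,"linear":[0,0,-3],"delta_rot":[0,0,0]},
    {"grip":255,"linear":[0,0,-4],"delta_rot":[0,0,0]},
    {"grip":255,"linear":[0,0,-4.6],"delta_rot":[0,0,0]},
    {"grip":255,"linear":[0,0,-4.6],"delta_rot":[0,0,0]},
    {"grip":255,"linear":[0,0,-4.6],"delta_rot":[0,0,0]},
  ],
)

```text
time: 15.4
ee_pos: [0.483, 0.1544, 0.1039]
tcp_rot: [-180.0, 0.1, -170.8]
wrist_force: [0.2, -0.6, -2.1]
opening: 0.009
grasp_force: 70.0
```

```bash
python3 chk.py; ls pics|tail -1
```

```text
{'time': np.float64(15.4), 'ee_pos': array([0.483 , 0.1544, 0.1039]), 'tcp_rot': array([-1.799928e+02,  7.090000e-02, -1.708422e+02]), 'wrist_force': array([ 0.2267, -0.5954, -2.1496]), 'torque': array([ 0.0148,  0.0416, -0.0165]), 'opening': np.float64(0.009)}
tcp in foot [-0.0646  0.0004]
scene 0.032 0.153
 yaw err deg 0.33 tilt deg -0.84 face y at x0,z.1 -0.0035 x range [-0.1615  0.0314] z [0.0246 0.1557]
wc154.png
```

In the channel with no contact. I'll go down in small steps until the floor takes some load.

play_rows(
  targets=[
    {"grip":255,"linear":[0,0,-0.2],"delta_rot":[0,0,0]},
    {"grip":255,"linear":[0,0,-0.3],"delta_rot":[0,0,0]},
    {"grip":255,"linear":[0,0,-0.3],"delta_rot":[0,0,0]},
    {"grip":255,"linear":[0,0,-0.3],"delta_rot":[0,0,0]},
  ],
)

```text
time: 16.05
ee_pos: [0.483, 0.1544, 0.1008]
tcp_rot: [-180.0, 0.1, -170.8]
wrist_force: [-0.4, -0.0, -2.6]
opening: 0.009
grasp_force: 70.0
```

play_rows(
  targets=[
    {"grip":255,"linear":[0,0,-0.1],"delta_rot":[0,0,0]},
    {"grip":255,"linear":[0,0,-0.1],"delta_rot":[0,0,0]},
    {"grip":255,"linear":[0,0,-0.1],"delta_rot":[0,0,0]},
  ],
)

```text
time: 16.35
ee_pos: [0.4833, 0.1545, 0.1003]
tcp_rot: [-180.0, 0.1, -170.8]
wrist_force: [-0.6, 0.2, 3.6]
opening: 0.009
grasp_force: 70.8
```

play_rows(
  targets=[
    {"grip":255,"linear":[0.49,0.08,0],"delta_rot":[0,0,0]},
    {"grip":255,"linear":[0.99,0.16,0],"delta_rot":[0,0,0]},
    {"grip":255,"linear":[1.48,0.24,0],"delta_rot":[0,0,0]},
    {"grip":255,"linear":[1.97,0.32,0],"delta_rot":[0,0,0]},
    {"grip":255,"linear":[2.47,0.4,0],"delta_rot":[0,0,0]},
    {"grip":255,"linear":[2.47,0.4,0],"delta_rot":[0,0,0]},
  ],
)

```text
time: 16.95
ee_pos: [0.5089, 0.1586, 0.1003]
tcp_rot: [180.0, 0.1, -170.9]
wrist_force: [0.9, 1.3, 5.8]
opening: 0.0087
grasp_force: 71.1
```

play_rows(
  targets=[
    {"grip":255,"linear":[0.4,0.065,0],"delta_rot":[0,0,0]},
    {"grip":255,"linear":[0.8,0.13,0],"delta_rot":[0,0,0]},
    {"grip":255,"linear":[1.2,0.195,0],"delta_rot":[0,0,0]},
    {"grip":255,"linear":[1.6,0.26,0],"delta_rot":[0,0,0]},
    {"grip":255,"linear":[1.97,0.32,0],"delta_rot":[0,0,0]},
    {"grip":255,"linear":[1.97,0.32,0],"delta_rot":[0,0,0]},
    {"grip":255,"linear":[1.97,0.32,0],"delta_rot":[0,0,0]},
  ],
)

```text
time: 17.65
ee_pos: [0.5282, 0.1618, 0.1003]
tcp_rot: [180.0, 0.1, -170.8]
wrist_force: [0.8, -0.0, 4.8]
opening: 0.0093
grasp_force: 71.2
```

```bash
python3 chk.py; ls pics|tail -1
```

```text
{'time': np.float64(17.65), 'ee_pos': array([0.5282, 0.1618, 0.1003]), 'tcp_rot': array([ 1.799977e+02,  1.289000e-01, -1.708434e+02]), 'wrist_force': array([ 0.7714, -0.0123,  4.7649]), 'torque': array([-0.0185,  0.1892,  0.0172]), 'opening': np.float64(0.0093)}
tcp in foot [-0.0188  0.0004]
side 0.051 0.154
 yaw err deg -0.01 tilt deg 0.13 face y at x0,z.1 0.0044 x range [-0.1109  0.0736] z [0.0476 0.1556]
scene 0.051 0.15
 yaw err deg 0.17 tilt deg -0.64 face y at x0,z.1 -0.0038 x range [-0.1169  0.0683] z [0.0492 0.1524]
wc176.png
```

Now 2 mm steps, watching for the first contact with the seal.

play_rows(
  targets=[
    {"grip":255,"linear":[0.2,0.03,0],"delta_rot":[0,0,0]},
    {"grip":255,"linear":[0.4,0.065,0],"delta_rot":[0,0,0]},
    {"grip":255,"linear":[0.4,0.065,0],"delta_rot":[0,0,0]},
    {"grip":255,"linear":[0.4,0.065,0],"delta_rot":[0,0,0]},
  ],
)

```text
time: 18.3
ee_pos: [0.5311, 0.1623, 0.1003]
tcp_rot: [180.0, 0.0, -170.8]
wrist_force: [-5.9, -1.1, 8.4]
opening: 0.009
grasp_force: 71.7
```

play_rows(
  targets=[
    {"grip":255,"linear":[0.2,0.03,0],"delta_rot":[0,0,0]},
    {"grip":255,"linear":[0.2,0.03,0],"delta_rot":[0,0,0]},
    {"grip":255,"linear":[0.2,0.03,0],"delta_rot":[0,0,0]},
  ],
)

```text
time: 18.6
ee_pos: [0.5327, 0.1625, 0.1003]
tcp_rot: [180.0, -0.0, -170.8]
wrist_force: [-7.7, -1.1, 9.1]
opening: 0.0084
grasp_force: 71.9
```

play_rows(
  targets=[
    {"grip":255,"linear":[0.2,0.03,0],"delta_rot":[0,0,0]},
    {"grip":255,"linear":[0.2,0.03,0],"delta_rot":[0,0,0]},
    {"grip":255,"linear":[0.2,0.03,0],"delta_rot":[0,0,0]},
  ],
)

```text
time: 18.9
ee_pos: [0.5342, 0.1628, 0.1002]
tcp_rot: [180.0, -0.1, -170.8]
wrist_force: [-10.9, -1.9, 11.1]
opening: 0.0092
grasp_force: 72.0
```

The push is about 11 N and rises 1.5 N/mm, which fits the seal. I'll check the geometry with one close look to make sure nothing is jammed.

```bash
python3 - <<'E'
from h import *
p=bot.camera("wrist"); save(p,"w5.png"); c=cloud(p,np.ones((420,560),bool))
th=np.radians(9.2); F=np.array([[np.cos(th),np.sin(th)],[-np.sin(th),np.cos(th)]]); r=np.c_[(c[:,:2]-[.5469,.1644])@F.T,c[:,2]]
for n,a,b,w in(("screen top",.148,.16,.012),("post top",.128,.137,.025),("base",.006,.0095,.05)):
    q=r[(r[:,2]>a)&(r[:,2]<b)&(abs(r[:,1])<w)&(abs(r[:,0])<.13)]; print(n,len(q),np.percentile(q,[.3,50,99.7],axis=0).round(4).tolist() if len(q) else "")
for n in("scene","side"):
    P=bot.camera(n); c=cloud(P,np.ones((420,560),bool)); s=np.c_[(c[:,:2]-[.5469,.1644])@F.T,c[:,2]]
    for m,a,b,w in(("screen trail",.06,.125,.012),("post",.1,.137,.025)):
        q=s[(s[:,2]>a)&(s[:,2]<b)&(abs(s[:,1])<w)&(abs(s[:,0])<.13)]; print(n,m,len(q),np.percentile(q[:,0],[.3,2,98,99.7]).round(4).tolist() if len(q) else "")
    u=cv2.resize(P["color"][150:290,200:340,::-1],(560,560),interpolation=cv2.INTER_CUBIC)
    cv2.imwrite(f"pics/{n}5.png",u)
o=bot.get_obs(); print(o["ee_pos"],o["wrist_force"],o["torque"],o["time"])
E
```

```text
screen top 9375 [[-0.1014, -0.0109, 0.1482], [-0.0502, 0.001, 0.1555], [0.0217, 0.0114, 0.1596]]
post top 354 [[-0.0228, -0.0168, 0.1282], [-0.0213, -0.0052, 0.134], [-0.0175, 0.0188, 0.137]]
base 9980 [[-0.1173, -0.042, 0.0064], [-0.0458, 0.0186, 0.0087], [0.0659, 0.0419, 0.0095]]
scene screen trail 670 [-0.1142, -0.1103, 0.0571, 0.1052]
scene post 538 [-0.1132, -0.1102, 0.1098, 0.1144]
side screen trail 1348 [-0.1107, -0.107, 0.1141, 0.1149]
side post 1140 [-0.1097, -0.1051, 0.1141, 0.1149]
[0.53420408 0.16277269 0.10024021] [-10.64058534  -1.47739896  10.22709254] [-0.28328974  2.19024952  0.00262936] 19.05
```

View pics/w5.png

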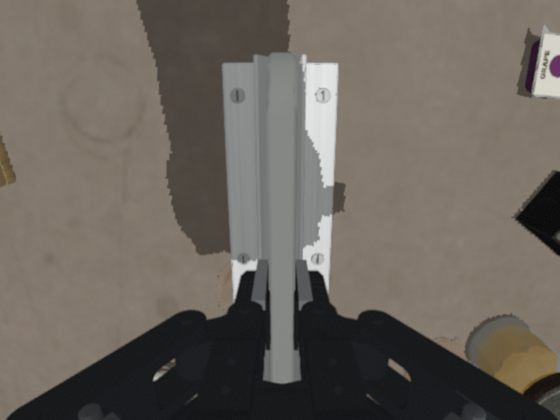

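View pics/side5.png

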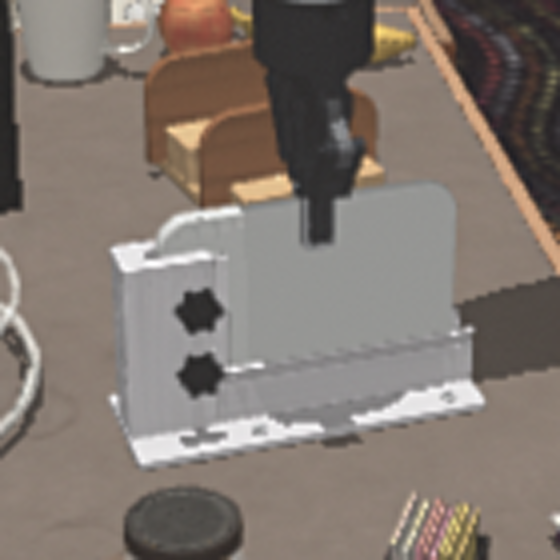

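The screen stands square in the channel with its leading end inside the post slot (side crop: screen from (160,230) to (455,330)). The wrist depth puts its centre near foot x = -7.5 mm, which agrees with about 9–10 N on the seal. I'll hold.

play_rows(
  targets=[
    {"grip":255,"linear":[0,0,0],"delta_rot":[0,0,0]},
    {"grip":255,"linear":[0,0,0],"delta_rot":[0,0,0]},
    {"grip":255,"linear":[0,0,0],"delta_rot":[0,0,0]},
    {"grip":255,"linear":[0,0,0],"delta_rot":[0,0,0]},
    {"grip":255,"linear":[0,0,0],"delta_rot":[0,0,0]},
    {"grip":255,"linear":[0,0,0],"delta_rot":[0,0,0]},
    {"grip":255,"linear":[0,0,0],"delta_rot":[0,0,0]},
    {"grip":255,"linear":[0,0,0],"delta_rot":[0,0,0]},
    {"grip":255,"linear":[0,0,0],"delta_rot":[0,0,0]},
    {"grip":255,"linear":[0,0,0],"delta_rot":[0,0,0]},
  ],
)

```text
time: 20.05
ee_pos: [0.5342, 0.1628, 0.1003]
tcp_rot: [180.0, -0.1, -170.8]
wrist_force: [-10.6, -1.7, 11.1]
opening: 0.0089
grasp_force: 72.0
```

play_rows(
  targets=[
    {"grip":255,"linear":[0,0,0],"delta_rot":[0,0,0]},
    {"grip":255,"linear":[0,0,0],"delta_rot":[0,0,0]},
    {"grip":255,"linear":[0,0,0],"delta_rot":[0,0,0]},
    {"grip":255,"linear":[0,0,0],"delta_rot":[0,0,0]},
    {"grip":255,"linear":[0,0,0],"delta_rot":[0,0,0]},
    {"grip":255,"linear":[0,0,0],"delta_rot":[0,0,0]},
    {"grip":255,"linear":[0,0,0],"delta_rot":[0,0,0]},
    {"grip":255,"linear":[0,0,0],"delta_rot":[0,0,0]},
    {"grip":255,"linear":[0,0,0],"delta_rot":[0,0,0]},
    {"grip":255,"linear":[0,0,0],"delta_rot":[0,0,0]},
  ],
)

```text
time: 21.05
ee_pos: [0.5342, 0.1628, 0.1002]
tcp_rot: [180.0, -0.1, -170.8]
wrist_force: [-12.1, -1.6, 10.5]
opening: 0.0092
grasp_force: 72.0
```

play_rows(
  targets=[
    {"grip":255,"linear":[0,0,0],"delta_rot":[0,0,0]},
    {"grip":255,"linear":[0,0,0],"delta_rot":[0,0,0]},
    {"grip":255,"linear":[0,0,0],"delta_rot":[0,0,0]},
    {"grip":255,"linear":[0,0,0],"delta_rot":[0,0,0]},
    {"grip":255,"linear":[0,0,0],"delta_rot":[0,0,0]},
  ],
)

```text
time: 21.55
ee_pos: [0.5342, 0.1628, 0.1002]
tcp_rot: [180.0, -0.1, -170.8]
wrist_force: [-10.7, -2.2, 10.9]
opening: 0.009
grasp_force: 72.0
```

The push stayed at about 11 N for 2.5 s with the pose unchanged, so I'm handing in.

```bash
python3 -c "
from workcell import bot
print(bot.job_done())"
```

```text
the job is handed in; nothing more can be done
None
```

The job is handed in with the screen upright and fully down in the channel, still gripped and held steadily on the seal (about 11 N at the wrist, an estimated 9–10 N on the seal) for over 2 s; the hand-in returned no verdict.

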